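Lower the ratchet hold-down onto the panel

ROBOT

A 6-joint arm with a two-finger parallel gripper is mounted at the origin on the work surface. World frame = base frame: x ahead of the robot, y to its left, z up, the work surface at z = 0. Lengths are in mm, angles in rad, forces in N, time in s.
With the tool pointing down it reaches from about 350 to 875 mm from the base axis. Payload 4.2 kg.
Tool frame: the origin (TCP) lies at the very end of the fingers, on their centre line; the grasp point (between the pads) lies 19 mm behind it; z points along the fingers, y is the direction in which the jaws open and shut (so a half turn about z gives the same grasp; the last joint's range is limited). The gripper opens to 85 mm and grips with 20 to 120 N. Pads are 22 mm wide; open, the fingers measure 114 mm over their backs; the gripper's body (76 mm by 85 mm) begins 54 mm behind the grasp point. The pads swing forward as they close: fully open they stand 13 mm farther back than shut.
Start: joints at [1.537, 0.385, 0.008, 0, -1.194, -0.259], TCP at [180.364, 598.388, 231.312] pointing down, gripper open.
Joint ranges: [-3.14, 3.14], [-1.21, 2.06], [-1.07, 1.41], [-3.16, 2.05], [-2.99, -0.16], [-3.1, 3.1]. Speed limits (rad/s): [2.79, 2.79, 3.14, 3.14, 3.14, 3.14].

INTERFACE

Orientations are given as a unit quaternion [x, y, z, w].
In Python, from bench import arm, optics, job gives the robot as it stands.
- The arm moves only by the tool send_rows, never from a script. Its argument "steps" is a list that holds one entry, the list of rows, each a list of 5 numbers: the shift along the tool's x, y, z in cm, then the turn about the tool's z in rad, then the opening, from 0 (shut) to 1 (fully open). A call has 1 to 10 rows; each row shifts and turns the pose as measured when the row begins, along the tool's axes as they then stand; what a row does not reach is not made up. A row lasts 1/12 s, in which the tool goes at most 41.7 mm and 7.16 degrees, less where a joint would pass 70% of its speed; a pose out of reach is approached as far as the arm can. A call with a gripper value outside its range is refused whole. The fingers move at their own pace and stop on an object; the grip force is fixed at half the most. Time passes only in rows, so rows that do not move let the fingers close. It gives the time, the measured TCP pose, the force and the opening at its end, in the units of the state.
- arm.read_state(): the state, without advancing time (a new reading comes with each control period).
- optics.get_image(name): name is "scene" or "top"; returns (picture, depth): 384x512x3 uint8, blue, green, red; 384x512 float32, mm along the optical axis (not along the pixel's ray), 0 where there is no reading.
- optics.get_calibration(name): a dict with "K" (3x3 intrinsics, pixels), "rvec" (rotation vector, rad) and "tvec" (3), from world to camera coordinates, as OpenCV has them. Camera axes: x right, y down, z forward; pixel columns grow to the right and rows downward; lengths in mm; the calibration is good to about 2 mm. A picture is of the moment at which its call begins. get_calibration takes no time and is no camera call.
- job.job_done(): hands the job in, once; it reports no verdict.
The state is a dict: "clock": time; "joints": joint angles; "joint_vel": joint speeds; "joint_efforts": joint torques, N m; "position": TCP position; "ee_rot": TCP orientation; "contact_force": force on the tool from outside, world axes, zero at the start; "wrist_torque": the same for the moment, N m; "gripper_width": finger opening in mm.
Only numpy, scipy, OpenCV 4.12 (cv2) and the standard library are available. Lean on these libraries where they do the work, as an engineer would, in place of code of your own. Each camera call takes 0.05 s, during which the arm holds its last target. There are 200 camera calls.

TASK

The blue hold-down arm on the bench stands raised, caught by its ratchet. With the fingertips, press the red pawl's thumb tab all the way down so that its hook swings clear of the teeth, then push the blue arm down past its teeth until its rubber foot rests on the black panel. Do not raise the arm further or force it past the engaged hook, and leave the panel and everything else on the bench where it is.

Things in the scene. Friction and masses are not known exactly. Their poses are not given: they have to be found in the camera images.
- clamp: Ratchet hold-down clamp, fixed to the bench; grey base plate 90 x 190 x 12 mm (x -45..45, y -140..50 in its own frame) with two pairs of dark uprights. Origin on the bench surface straight under the arm's hinge; its z is up, its +y is the direction in which the blue arm reaches out, its -y is the side of the red pawl. Both hinges run along its x. The arm's hinge is at (0, 0, 70) mm, the pawl's hinge at (0, -74, 78) mm in this frame. The robot may touch it.
- hold_arm (a joint): Angle of the blue arm in rad: 0 = level, rubber foot just on the panel; grows as the arm is raised (starts between 0.66 and 0.84; end of travel 0.90). Carries a steel ratchet disc, 55 mm radius over its four teeth. Stiff hinge: it stays where it is left, about 2 to 4 N at the push plate moves it down. While the pawl is engaged its first tooth catches on the hook at about 0.60 rad and the arm goes no lower.
- push_plate (a point): Centre of the upper face of the black push plate (44 x 44 x 8 mm) on the outer end of the blue arm: 172 mm out from the arm's hinge along the arm and 15 mm above the arm's centre line; moves with the arm (its frame turns with it). The blue bar is 26 mm wide and 14 mm thick.
- foot (a point): Centre of the underside of the rubber foot (32 mm diameter) below the push plate: 172 mm out from the hinge and 56 mm below the arm's centre line; moves with the arm.
- pawl (a joint): Angle of the red pawl in rad: 0 = hooked in the ratchet teeth (at the start), grows as its thumb tab is pressed down, up to its stop at 0.42. The hook is clear of the teeth above about 0.1; all the way down means at or near the stop. Stiff pivot without spring: it stays where it is left; about 4 N on the tab moves it.
- thumb_tab (a point): Centre of the upper face of the red thumb tab (36 x 36 x 6 mm), which sits 44 mm out (towards the clamp's -y) and 20 mm above the pawl's hinge when engaged; about 98 mm above the bench; goes down by about 19 mm and outwards by about 4 mm at full travel. Moves with the pawl.
- panel: Black cover panel, 200 x 200 x 14 mm, 1.2 kg, loose on the bench under the arm. Origin at the centre of its underside.
- spindle: Bystander: steel spindle, 30 mm diameter, 58 mm tall, standing on the panel beside the arm. Origin at the centre of its underside.
- tape: Bystander: roll of green tape lying on the panel, 62 mm diameter, 19 mm high. Origin at the centre of its underside.
- tin: Bystander: small tin, 42 mm diameter, 55 mm tall, beside the clamp's base. Origin at the centre of its underside.
- driver: Bystander: screwdriver with orange handle, 160 mm long, lying beside the clamp's base. Origin under its middle.
- ink_black: Bystander: black ink bottle, 60 mm diameter, 140 mm tall, on the robot's right. Origin at the centre of its underside.
- ink_grey: Bystander: grey ink bottle, 60 mm diameter, 120 mm tall, on the robot's right. Origin at the centre of its underside.
- mug: Bystander: white mug, 76 mm diameter, 85 mm tall, on the robot's right. Origin at the centre of its underside.

How it is judged:
By the outcome, as a careful person would: the job done as asked, in the order asked, and still so for the second after the job is handed in, with the robot touching nothing.
It also fails if it takes over 48 s, if anything falls off the work surface, if the arm or the gripper's body presses on something with over 40 N, if the wrist force passes 120 N, or if a joint passes its speed limit or range.

## Working session

There is one attempt and no reset: what is moved stays moved. The work goes in short steps, Python scripts to look and compute and a tool call to move; the robot and the scene stay as the last step left them, time stands still between calls to the robot, and variables do not carry over. Pictures are saved under pics/ and viewed, about 8 in all and at most 12, crops included, and the job is handed in when it is done.

Besides the shell and the picture viewer there is one more tool, called after ">>>" by a JSON object that holds its "name" and its "arguments", one argument or row to a line. send_rows: Moves the arm, as the interface text tells. Its arguments: {"type":"object","properties":{"steps":{"type":"array","items":{"type":"array","items":{"type":"array","items":{"type":"number"}}}}},"required":["steps"]}

```bash
mkdir -p pics; cat > h.py <<'E'
import numpy as np, cv2
from bench import arm, optics, job
def cam(n):
    c=optics.get_calibration(n); R=cv2.Rodrigues(np.array(c["rvec"],float))[0]
    return np.array(c["K"],float),R,np.array(c["tvec"],float).ravel()
def pts(n,depth):
    K,R,t=cam(n); v,u=np.indices(depth.shape)
    p=np.stack([(u-K[0,2])/K[0,0]*depth,(v-K[1,2])/K[1,1]*depth,depth],-1)
    return (p-t)@R
E
python3 - <<'E'
from h import *
s=arm.read_state(); print({k:np.round(v,3) for k,v in s.items()})
for n in("scene","top"):
    im,d=optics.get_image(n); cv2.imwrite(f"pics/{n}0.png",im); np.save(n+"0.npy",d)
    P=pts(n,d); ok=d>0
    K,R,t=cam(n); print(n,"cam at",-R.T@t)
    h=cv2.cvtColor(im,cv2.COLOR_BGR2HSV)
    for nm,lo,hi in(("blue",(100,120,50),(130,255,255)),("red",(0,140,60),(6,255,255)),("red2",(172,140,60),(180,255,255))):
        m=(cv2.inRange(h,lo,hi)>0)&ok
        k,l,st,c=cv2.connectedComponentsWithStats(m.astype(np.uint8))
        for i in range(1,k):
            if st[i,4]>40:
                q=P[l==i]; print(n,nm,st[i],np.round(np.median(q,0)),np.round(np.percentile(q,2,0)),np.round(np.percentile(q,98,0)))
E
```

```text
{'clock': np.float64(0.0), 'joints': array([ 1.537,  0.386,  0.007, -0.   , -1.194, -0.259]), 'joint_vel': array([-0.001,  0.001, -0.002,  0.001, -0.   ,  0.   ]), 'joint_efforts': array([-1.0000e-03, -3.9229e+01,  1.8840e+01,  4.1860e+00, -5.0000e-03,
        0.0000e+00]), 'position': array([180.229, 597.853, 230.239]), 'ee_rot': array([ 0.989, -0.146, -0.   ,  0.001]), 'contact_force': array([0.094, 0.558, 0.135]), 'wrist_torque': array([-0.006,  0.026,  0.014]), 'gripper_width': np.float64(85.36)}
scene cam at [1091.41981805  240.06305301  780.17843934]
scene blue [164  95  11  12  97] [ 459. -423.  117.] [ 328. -559.    2.] [ 469. -412.  122.]
scene blue [264 182  59  17 409] [610.  22. 151.] [589. -35.  97.] [627.  87. 207.]
scene red [214 157  41  26 325] [ 578. -156.   97.] [ 555. -189.   80.] [591. -83. 124.]
top cam at [ 293.62438795  -62.59807514 1492.32266366]
top blue [210 169   5  10  43] [614.  86. 205.] [598.  80.  14.] [674. 114. 212.]
top blue [227 175  31  18 252] [598.  12. 142.] [582. -30.  19.] [646.  44. 175.]
top blue [387 226  11  11  90] [ 455. -423.  119.] [
[... 3902 characters left out ...]
  19 106] [1423. -186. -748.] [1382. -208. -764.] [1472. -163. -732.]
top red [406  53  10  18  83] [1413. -804. -748.] [1366. -823. -764.] [1453. -778. -735.]
top red [298  54   9  12  46] [1438. -259. -747.] [1405. -275. -760.] [1462. -234. -734.]
top red [270  56  10  17 101] [1410. -117. -748.] [1366. -138. -762.] [1446.  -92. -719.]
top red [311  57   9  12  45] [1414. -320. -750.] [1383. -341. -764.] [1443. -298. -738.]
top red [52 64  9 12 48] [1390.  976. -745.] [1365.  954. -757.] [1422. 1000. -733.]
top red [503  70   9  25 118] [ 1300. -1277.  -749.] [ 1233. -1298.  -763.] [ 1357. -1255.  -737.]
top red [272 187  38  14 237] [ 575. -157.   98.] [ 554. -186.   83.] [588. -82. 128.]
```

```bash
python3 - <<'E'
import cv2,numpy as np
a=cv2.imread("pics/scene0.png")[130:310,130:370];b=cv2.imread("pics/top0.png")[130:270,190:350]
cv2.imwrite("pics/a.png",np.vstack([cv2.resize(a,(720,540),interpolation=cv2.INTER_CUBIC)]))
cv2.imwrite("pics/b.png",cv2.resize(b,(640,560),interpolation=cv2.INTER_CUBIC))
E
```

```text
(no output)
```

View pics/a.png

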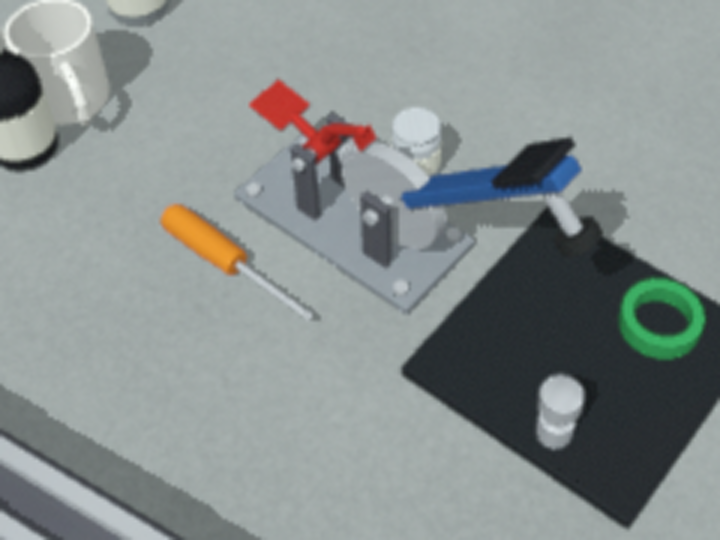

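View pics/b.png

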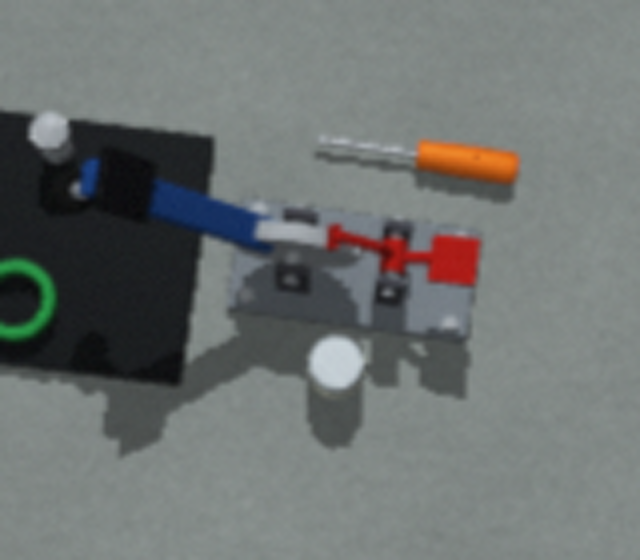

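Scene crop: the red tab is at (280,105), the blue arm runs to the push plate at about (535,165), and the tape and spindle are on the panel. Top crop: the tab is at (455,260), the plate at (128,185), the driver and tin sit to either side, and the spindle is next to the foot. Next I measure the tab and plate.

```bash
cat >> h.py <<'E'
def ray(n,u,v,z):
    K,R,t=cam(n); c=-R.T@t; d=R.T@np.linalg.inv(K)@[u,v,1.]; return c+d*(z-c[2])/d[2]
def tri(a,b):
    A=[];y=[]
    for n,(u,v) in(("scene",a),("top",b)):
        K,R,t=cam(n); M=K@np.c_[R,t]
        for k,w in((0,u),(1,v)): r=M[k]-w*M[2]; A.append(r[:3]/np.linalg.norm(r[:3])); y.append(-r[3]/np.linalg.norm(r[:3]))
    x,*_=np.linalg.lstsq(np.array(A),np.array(y),rcond=None); return x,np.linalg.norm(A@x-y)
def blob(m):
    k,l,st,c=cv2.connectedComponentsWithStats(m.astype(np.uint8)); i=1+np.argmax(st[1:,4]); return c[i],l==i,st[i]
def redtab(im):  # thumb tab = red after opening away the thin stem
    h=cv2.cvtColor(im,cv2.COLOR_BGR2HSV); m=cv2.inRange(h,(0,140,60),(6,255,255)); m[:140]=0
    return blob(cv2.morphologyEx(m,cv2.MORPH_OPEN,np.ones((6,6),np.uint8)))
def plate(im,box): # black push plate
    x0,y0,x1,y1=box; m=np.zeros(im.shape[:2],np.uint8); m[y0:y1,x0:x1]=(im[y0:y1,x0:x1].max(2)<40); return blob(m)
E
python3 - <<'E'
from h import *
S=cv2.imread("pics/scene0.png");T=cv2.imread("pics/top0.png")
ds,dt=np.load("scene0.npy"),np.load("top0.npy")
a,ma,sa=redtab(S);b,mb,sb=redtab(T);print(a,sa,b,sb,"tri",tri(a,b),"ray98",ray("scene",*a,98),ray("top",*b,98))
for n,d,m in(("scene",ds,ma),("top",dt,mb)): q=pts(n,d)[m];print(np.round(np.median(q,0),1))
# plate: depth points by height above panel
for n,d,im in(("scene",ds,S),("top",dt,T)):
    P=pts(n,d); m=(d>0)&(P[...,2]>165)&(P[...,0]>550)&(P[...,0]<680)&(P[...,1]>20)&(P[...,1]<140)&(im.max(2)<70)
    c,l,st=blob(m); print(n,"plate",c,st,np.round(P[l].mean(0),1),np.round(np.percentile(P[l],[3,97],axis=0)))
    print(im[l].mean(0))
    # spindle/tin
    m=(d>0)&(P[...,2]>60)&(P[...,2]<80)&(P[...,1]>60)&(P[...,1]<260)&(P[...,0]>450)&(P[...,0]<750)&(im.min(2)>110)
    c,l,st=blob(m); print("spindle",st,np.round(np.median(P[l],0)))
E
```

```text
[223.83448276 165.68275862] [217 160  14  12 145] [303.73846154 195.53846154] [298 190  12  12 130] tri (array([ 568.39316627, -173.58982238,   90.5727104 ]), np.float64(0.5463471257400442)) ray98 [ 573.8906785 -168.7679994   98.       ] [ 567.13091316 -173.33984443   98.        ]
[ 572.9 -170.1   96.6]
[ 567.3 -173.9   99.1]
scene plate [307.12227074 184.36244541] [294 176  27  17 229] [613.1  61.3 200.7] [[591.  43. 186.]
 [630.  77. 212.]]
[42.44541485 37.71179039 34.05240175]
spindle [310 255  15  15 169] [685. 129.  70.]
top plate [220.87068966 176.07758621] [211 167  19  19 232] [605.7  61.4 200. ] [[586.  43. 184.]
 [627.  80. 215.]]
[20.625      16.2887931  14.70258621]
spindle [198 158   9   9  66] [682. 131.  72.]
```

Both views agree to about 6 mm: tab ≈ (570,-172,98), plate centre ≈ (609,61,200). That puts the arm at about 0.75 rad and the clamp's +y along (0.165,0.986). The jaws already lie nearly along the clamp, so no turn is needed. I'll travel over with the fingers shutting.

>>> {"name": "send_rows", "arguments": {
  "steps": [
    [[2.7,2.85,0,0,0],[2.7,2.85,0,0,0],[2.7,2.85,0,0,0],[2.7,2.85,0,0,0],[2.7,2.85,0,0,0],[2.7,2.85,0,0,0],[2.7,2.85,0,0,0],[2.7,2.85,0,0,0],[2.7,2.85,0,0,0],[2.7,2.85,0,0,0]]
  ]
}}

```text
clock: 0.93
position: [358.4, 236.1, 225.0]
ee_rot: [0.99, -0.14, -0.001, 0.005]
contact_force: [0.6, -0.3, -0.2]
gripper_width: -0.3
```

>>> {"name": "send_rows", "arguments": {
  "steps": [
    [[2.7,2.85,0,0,0],[2.7,2.85,0,0,0],[2.7,2.85,0,0,0],[2.7,2.85,0,0,0],[2.7,2.85,0,0,0],[2.7,2.85,0,0,0],[2.7,2.85,0,0,0],[2.7,2.85,0,0,0],[2.7,2.85,0,0,0],[0,0,0,0,0]]
  ]
}}

```text
clock: 1.77
position: [524.8, -101.1, 225.8]
ee_rot: [0.99, -0.142, -0.002, 0.005]
contact_force: [0.6, 1.8, 0.1]
gripper_width: 0.0
```

>>> {"name": "send_rows", "arguments": {
  "steps": [
    [[2.2,2.0,0,0,0],[2.2,2.0,0,0,0],[2.0,1.8,0,0,0],[0,0,2,0,0],[0,0,3,0,0],[0,0,3,0,0],[0,0,2,0,0],[0,0,0,0,0],[0,0,0,0,0]]
  ]
}}

```text
clock: 2.52
position: [569.9, -183.3, 119.0]
ee_rot: [0.989, -0.146, -0.004, 0.005]
contact_force: [0.4, 0.3, 0.2]
gripper_width: -0.2
```

```bash
python3 - <<'E'
from h import *
print(arm.read_state()["position"])
S,_=optics.get_image("scene");T,_=optics.get_image("top")
a=cv2.resize(S[130:240,190:340],(600,440),interpolation=2);b=cv2.resize(T[160:230,260:340],(503,440),interpolation=2)
cv2.imwrite("pics/c.png",cv2.resize(np.hstack([a,b]),(800,319)))
E
```

```text
[ 569.85272073 -183.27602208  118.97743609]
```

View pics/c.png

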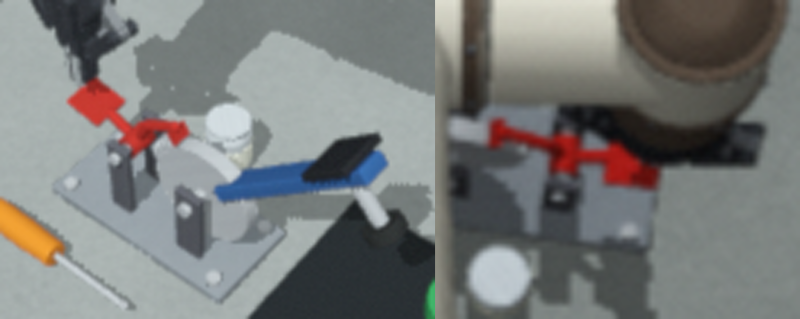

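The fingertips at (90,80) hang just above the tab (97,102), slightly to its outer side. I'll shift about 8 mm inwards and press in stages.

>>> {"name": "send_rows", "arguments": {
  "steps": [
    [[-0.1,-0.8,0,0,0],[0,0,1,0,0],[0,0,0.8,0,0],[0,0,0.5,0,0],[0,0,0.5,0,0],[0,0,0,0,0]]
  ]
}}

```text
clock: 3.12
position: [576.2, -174.3, 96.6]
ee_rot: [0.989, -0.145, 0.004, 0.005]
contact_force: [0.6, -0.1, -0.7]
gripper_width: 0.2
```

>>> {"name": "send_rows", "arguments": {
  "steps": [
    [[-0.4,0.1,0,0,0],[0,0,0.4,0,0],[0,0,0.4,0,0],[0,0.05,0.4,0,0],[0,0.05,0.4,0,0]]
  ]
}}

```text
clock: 3.53
position: [572.5, -176.8, 82.5]
ee_rot: [0.989, -0.144, 0.005, 0.006]
contact_force: [-0.7, 0.6, 4.1]
gripper_width: 0.2
```

Contact (about 4 N) matches the pawl's stiffness. I'll continue to the stop.

>>> {"name": "send_rows", "arguments": {
  "steps": [
    [[0,0,0.3,0,0],[0,0,0.3,0,0],[0,0,0.3,0,0]]
  ]
}}

```text
clock: 3.78
position: [573.0, -177.0, 79.1]
ee_rot: [0.99, -0.143, 0.006, 0.007]
contact_force: [-9.1, 4.7, 23.4]
gripper_width: 0.2
```

>>> {"name": "send_rows", "arguments": {
  "steps": [
    [[0,0,0.3,0,0],[0,0,0.3,0,0]]
  ]
}}

```text
clock: 3.95
position: [572.9, -177.0, 79.4]
ee_rot: [0.99, -0.142, 0.006, 0.008]
contact_force: [-7.2, 2.4, 19.4]
gripper_width: -0.1
```

The force jumped to about 20 N at z≈79, i.e. 19 mm down: the stop. Lift off and check before going on.

>>> {"name": "send_rows", "arguments": {
  "steps": [
    [[0,0,-1,0,0],[0,0,-3,0,0],[0,0,-3.5,0,0],[0,0,-3.5,0,0],[0,0,-3.5,0,0],[0,0,-2.5,0,0],[0,0,0,0,0]]
  ]
}}

```text
clock: 4.53
position: [569.1, -171.7, 249.1]
ee_rot: [0.99, -0.143, 0.0, 0.005]
contact_force: [1.3, 0.9, -0.3]
gripper_width: -0.3
```

```bash
python3 - <<'E'
from h import *
S,d=optics.get_image("scene");P=pts("scene",d)
a,m,st=redtab(S);print(a,st,"tab med",np.round(np.median(P[m],0),1))
cv2.imwrite("pics/d.png",cv2.resize(S[130:240,190:340],(600,440),interpolation=2))
E
```

```text
[224.10280374 170.3271028 ] [218 166  13   9 107] tab med [ 573.1 -171.1   79.6]
```

View pics/d.png

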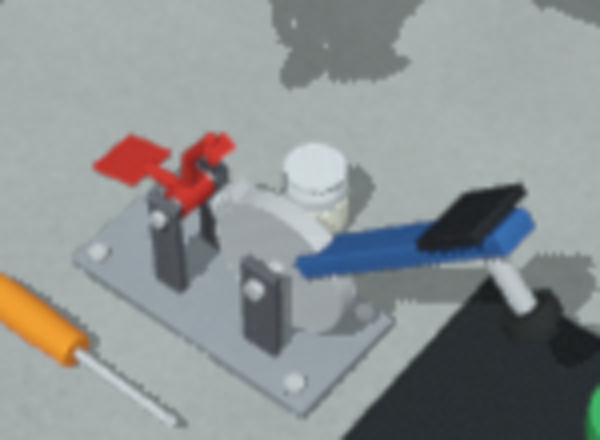

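The tab at (130,160) has dropped 17 mm, the hook at (215,150) is clear of the disc, and the arm has not moved. Next, over to the push plate.

>>> {"name": "send_rows", "arguments": {
  "steps": [
    [[-0.4,-3.3,0,0,0],[-0.4,-3.3,0,0,0],[-0.4,-3.3,0,0,0],[-0.4,-3.3,0,0,0],[-0.4,-3.3,0,0,0],[-0.4,-3.3,0,0,0],[-0.4,-3.3,0,0,0],[0,0,0,0,0],[0,0,0,0,0]]
  ]
}}

```text
clock: 5.33
position: [602.2, 69.3, 223.4]
ee_rot: [0.989, -0.147, -0.016, 0.005]
contact_force: [-1.2, 0.0, 0.2]
gripper_width: 0.0
```

>>> {"name": "send_rows", "arguments": {
  "steps": [
    [[1.0,1.2,0,0,0],[0,0,0,0,0],[0,0,0.6,0,0],[0,0,0.4,0,0],[0,0,0.2,0,0]]
  ]
}}

```text
clock: 5.75
position: [604.8, 53.5, 203.1]
ee_rot: [0.989, -0.148, -0.021, 0.006]
contact_force: [0.0, 0.7, -0.3]
gripper_width: 0.0
```

>>> {"name": "send_rows", "arguments": {
  "steps": [
    [[0.1,-0.2,0.8,0,0],[0.1,-0.6,0.9,0,0],[0,-0.8,0.9,0,0],[0,-0.8,0.9,0,0]]
  ]
}}

```text
clock: 6.08
position: [612.0, 74.3, 167.5]
ee_rot: [0.989, -0.149, -0.02, 0.007]
contact_force: [-1.6, -2.2, 1.4]
gripper_width: -0.2
```

>>> {"name": "send_rows", "arguments": {
  "steps": [
    [[-0.1,-0.7,1.1,0,0],[-0.1,-0.6,1.1,0,0],[-0.1,-0.6,1.1,0,0],[0,-0.4,1.0,0,0]]
  ]
}}

```text
clock: 6.42
position: [615.2, 99.6, 119.1]
ee_rot: [0.989, -0.148, -0.02, 0.008]
contact_force: [-0.3, -2.7, 2.6]
gripper_width: 0.2
```

>>> {"name": "send_rows", "arguments": {
  "steps": [
    [[-0.1,-0.4,1.0,0,0],[0,-0.3,0.8,0,0],[0,-0.1,0.5,0,0],[0,0,0.2,0,0]]
  ]
}}

```text
clock: 6.75
position: [615.3, 109.6, 87.9]
ee_rot: [0.989, -0.147, -0.021, 0.009]
contact_force: [0.1, -1.8, 3.6]
gripper_width: 0.1
```

>>> {"name": "send_rows", "arguments": {
  "steps": [
    [[0,0,0.2,0,0],[0,0,0.2,0,0]]
  ]
}}

```text
clock: 6.92
position: [615.5, 109.8, 85.1]
ee_rot: [0.989, -0.147, -0.02, 0.009]
contact_force: [-5.4, -0.9, 17.7]
gripper_width: -0.1
```

>>> {"name": "send_rows", "arguments": {
  "steps": [
    [[0,0,0.2,0,0],[0,0,0.2,0,0]]
  ]
}}

```text
clock: 7.08
position: [615.5, 109.8, 85.3]
ee_rot: [0.989, -0.147, -0.02, 0.009]
contact_force: [-3.8, -0.4, 7.8]
gripper_width: -0.0
```

The foot is down: the force rose to 18 N at z = 85, which is the expected plate height. Lift clear and check.

>>> {"name": "send_rows", "arguments": {
  "steps": [
    [[0,0,-0.5,0,0],[0,0,-2,0,0],[0,0,-3,0,0],[0,0,-3,0,0],[0,0,-3,0,0],[0,0,-3,0,0],[0,3,0,0,0],[0,3,0,0,0],[0,3,0,0,0],[0,0,0,0,0]]
  ]
}}

```text
clock: 7.92
position: [594.3, 26.9, 239.8]
ee_rot: [0.989, -0.146, -0.018, 0.004]
contact_force: [0.0, 0.3, 0.6]
gripper_width: 0.1
```

```bash
python3 - <<'E'
from h import *
s=arm.read_state();print(s["clock"],s["position"],s["contact_force"])
S,d=optics.get_image("scene");P=pts("scene",d);S0=cv2.imread("pics/scene0.png")
a,m,st=redtab(S);print("tab",np.round(np.median(P[m],0),1))
m=(d>0)&(P[...,2]>55)&(P[...,0]>590)&(P[...,0]<645)&(P[...,1]>95)&(P[...,1]<150)&(S.max(2)<70)
c,l,st=blob(m);print("plate",c,st,P[l].mean(0),np.percentile(P[l][:,2],[5,95]))
for nm,im in(("before",S0),("after",S)):
    h=cv2.cvtColor(im,cv2.COLOR_BGR2HSV);g=blob(cv2.inRange(h,(45,100,40),(85,255,255)));o=blob(cv2.inRange(h,(8,150,100),(22,255,255)))
    print(nm,"tape",g[0],"driver",o[0])
cv2.imwrite("pics/e.png",cv2.resize(S[130:310,130:370],(720,540),interpolation=2))
D=cv2.absdiff(S,S0).max(2)[130:310,130:370];cv2.imwrite("pics/f.png",cv2.resize(D,(720,540)))
E
```

```text
7.9167 [594.29192656  26.86417144 239.84082021] [0.03547369 0.30106104 0.63986652]
tab [ 572.8 -171.5   79.2]
plate [324.23404255 231.17933131] [313 220  25  24 329] [617.22153154 114.13415312  84.18675505] [81.67196546 86.29850995]
before tape [350.00573614 235.68068834] driver [197.10583942 208.89416058]
after tape [350.0403071  235.67370441] driver [197.10332103 208.91512915]
```

View pics/e.png

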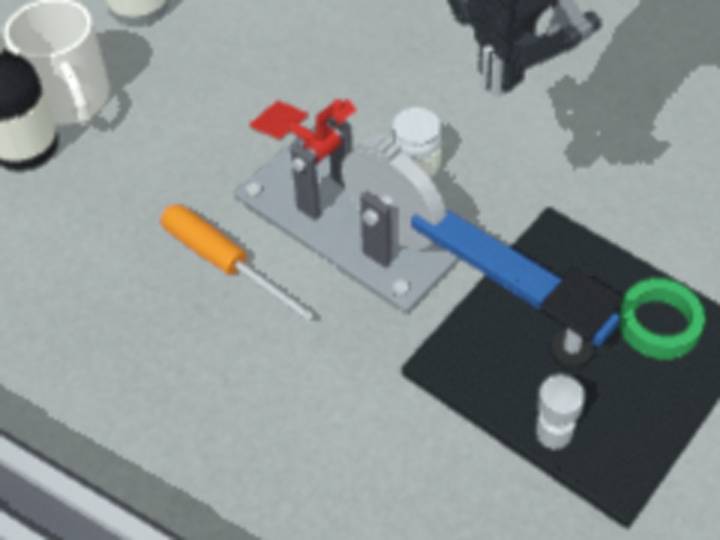

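View pics/f.png

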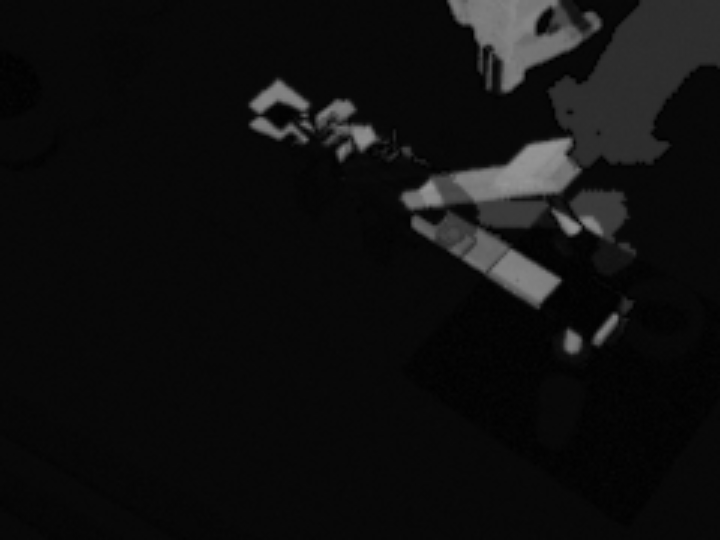

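The picture shows the arm level with its foot on the panel at (573,345), the tab still down, and the fingers well clear. The difference image shows changes only in the arm, the pawl, the gripper and the robot's shadow. Handing in.

```bash
python3 -c "
from bench import job; print(job.job_done())"
```

```text
the job is handed in; nothing more can be done
None
```

The blue arm is down with its rubber foot resting on the panel, and I handed the job in at about 8 s on the robot's clock.

- **Pawl:** I pressed the red tab with the shut fingertips until it hit its stop. The force rose to about 23 N with the tab 19 mm down. It stayed down afterwards (79 mm high, about 97 mm before), with the hook clear of the teeth.
- **Arm:** I then followed the push plate's arc down at about 3–4 N. The force rose to about 18 N at 85 mm, the height expected with the foot on the panel.
- **Last checks:** The plate measured level at about 84 mm. The tape and driver had not moved (under 0.1 pixel). In the scene-camera crop, the panel, spindle and tin showed no change. The robot was touching nothing.
- **Disagreement:** The two cameras placed points up to about 7 mm apart sideways. I averaged them and corrected the tab approach from a closer picture.

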